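# Refit the washed gel sleeve on the lint roller and lay it in its cradle

### The arm

A 7-joint arm with a two-finger parallel gripper is mounted at the origin on the work surface. World frame = base frame: x ahead of the robot, y to its left, z up, the work surface at z = 0. Lengths are in m, angles in rad, forces in N, time in s.
With the tool pointing down it reaches from about 0.35 to 0.9 m from the base axis. Payload 8.1 kg.
Tool frame: the origin (TCP) lies on the centre line of the jaws, within the pads' length; the fingertips stand 11 mm ahead of it and the grasp point (between the pads) lies 8 mm behind it; z points along the fingers, y is the direction in which the jaws open and shut (so a half turn about z gives the same grasp; the last joint's range is limited). The gripper opens to 85 mm and grips with 20 to 120 N. Pads are 22 mm wide; open, the fingers measure 114 mm over their backs; the gripper's body (76 mm by 85 mm) begins 54 mm behind the grasp point. The pads swing forward as they close: fully open they stand 13 mm farther back than shut.
Start: joints at [-1.423, 0.434, 0.025, 1.573, -0.012, 1.134, -0.075], TCP at [0.155, 0.605, 0.242] pointing down, gripper open.
Joint ranges: [-2.62, 2.62], [-0.44, 2.09], [-1.27, 1.32], [0.08, 2.57], [-1.32, 4.46], [0.12, 2], [-2.74, 2.74]. Speed limits (rad/s): [2.22, 2.22, 3.01, 3.01, 3.14, 3.14, 3.14].

### API

Orientations are given as a rotation vector (axis times angle).
In Python, from rig import movep, move_straight, move_j, move_gripper, sleep, inverse_kinematics, observe, snapshot, camera_params, MotionError, hand_in, look_for, spot_point gives the robot as it stands. Calls block until the motion is done:
- movep(position, orientation): joint-space move of the TCP to a pose.
- move_straight(position, feed=0.15, rot=None): straight line of the TCP; rot=None keeps the orientation; feed is the mean speed in m/s.
- move_j(angles): joint-space move.
- move_gripper(opening, force=None): finger opening in m; force is the grip in N (None keeps the last); returns when the fingers have stopped.
- sleep(seconds).
- inverse_kinematics(position, orientation): joint angles nearest the present ones, or None.
- observe(): the state.
- snapshot(name): name is "scene" or "top"; returns (picture, depth): 480x640x3 uint8, blue, green, red; 480x640 float32, m along the optical axis (not along the pixel's ray), 0 where there is no reading.
- camera_params(name): a dict with "intrinsics" (3x3 intrinsics, pixels), "T" (4x4, takes a point from camera to world coordinates). Camera axes: x right, y down, z forward; pixel columns grow to the right and rows downward; lengths in m; the calibration is good to about 2 mm. A picture is of the moment at which its call begins. camera_params takes no time and is no camera call.
A pose or a line that the arm cannot do raises MotionError and nothing moves.
- hand_in(): hands the job in, once; it reports no verdict.
Trained networks look in the newest picture that a camera, given by its name, has taken for a name from the list of things; names that differ only in an ending like _2 or _b are one class to them, and where a whole thing is asked for, a point or a joint stands for the part that bears it (a point fixed in the world has none). Each returns a list of dicts, best first, with "score" (0 to 1); they miss things now and then, are a little off and sometimes report something else, mostly with a low value. They report only what shows in the picture. A call takes as long as a camera call.
- look_for(camera, thing): "at" ([x, y, z] in m, in the coordinates of the camera as it stood for that picture, good to about 4 mm: the middle of the surface that is visible of it).
- spot_point(camera, thing): "at" ([x, y, z] in m, in the coordinates of the camera as it stood for that picture, good to about 4 mm: a listed point, or the origin of a listed thing).
The state is a dict: "time": time; "qpos": joint angles; "qd": joint speeds; "joint_efforts": joint torques, N m; "ee_pos": TCP position; "eef_rot": TCP orientation; "contact_force": force on the tool from outside, world axes, zero at the start; "wrist_torque": the same for the moment, N m; "grip_width": finger opening in m.
Only numpy, scipy, OpenCV 4.12 (cv2) and the standard library are available. Lean on these libraries where they do the work, as an engineer would, in place of code of your own. Each camera call takes 0.05 s, during which the arm holds its last target.

### The job

Put the bedside lint roller back together: hold it by its wooden handle, thread its bare rod right through the washed gel sleeve lying on the drawer top until the sleeve sits against the collar, lift the sleeve on the rod and lay the roller in its wooden cradle, neck in one fork and tip in the other (either way round), so that the sleeve hangs clear. The gel is tacky, so do not touch the sleeve with the fingers or the hand, and leave the spectacle case, dome tray, battery caddy and charging dock where they are.

Things in the scene. Friction and masses are not known exactly. Their poses are not given: they have to be found in the camera images.
- roller_grip (a point): Lint roller, loose, 200 mm long, 0.13 kg. This point: centre of its flat-sided beech handle, 76 mm long (x), 24 mm wide (y), 40 mm high (z). x points along the roller's axis to the rod's tip, z up. Behind the rod come a collar (61 mm from here to its face) and a neck. At the start it lies level on handle and collar, axis 20 mm above the drawer top.
- roller_seat (a point): Point on the lint roller's axis 98.5 mm from roller_grip towards the tip and 37.5 mm beyond the collar's face; axes as roller_grip. A fully seated sleeve has its centre here, and the point lies half-way between the two places that rest in the cradle's forks (neck and tip, 51.5 mm to either side).
- roller_tip (a point): End of the lint roller's rod, 162 mm from roller_grip. Going back from it along -x: tip of 12 mm diameter (end rounded) for 24 mm, taper up to 24 mm diameter over the next 10 mm, white rod of 24 mm diameter for 67 mm, round collar of 40 mm diameter for 5 mm, steel neck of 12 mm diameter for 18 mm, then the handle (76 mm).
- sleeve_center (a point): Centre of the white gel sleeve, a short thick tube lying on its side, loose, 0.11 kg: 75 mm long, 64 mm outer diameter, 32 mm through bore, alike at both ends. x runs along the bore. Lying, the centre is 32 mm above the drawer top. Pushed sideways it can roll; endways it slides at about 1 N. It has 4 mm of play round the rod and hangs 4 mm below the rod's axis.
- cradle_seat (a point): Wooden cradle, fixed: board 128 x 76 x 10 mm with two upright Y forks, 8 mm thick, 51.5 mm to either side of this point along x. Each fork is a 45-degree V notch open upwards, 48 mm wide at the mouth; arm ends 78 mm high. The point is half-way between the forks on the axis of a resting 12 mm bar, 62 mm above the drawer top. Same both ways round.
- case: Steel spectacle case, 160 (x) x 58 (y) x 36 mm high, loose; origin at the centre of its underside. Leave alone.
- tray: Green silicone tray with hearing aid domes, 110 (x) x 80 (y) x 16 mm high, loose; origin at the centre of its underside. Leave alone.
- caddy: Translucent grey lidded battery caddy, 94 (x) x 64 (y) x 61 mm high, loose; origin at the centre of its underside. Leave alone.
- dock: White charging dock with two wells and a round press button, 85 (x) x 120 (y) x 47 mm high, loose; origin at the centre of its underside. Leave alone.

How it is judged:
On the way, in this order (a step that is already met when the one before it is completed fails the run):
1. the rod is threaded right through the sleeve while the sleeve still lies on the drawer top (distance between sleeve_center and roller_seat below 0.012 m and angle between the x axis of sleeve_center and the x axis of roller_seat, either way round below 0.15 rad and height (world z) of sleeve_center below 0.042 m), for 0.1 s.
2. the sleeve hangs on the rod, lifted clear of the drawer top (distance between sleeve_center and roller_seat below 0.016 m and height (world z) of sleeve_center above 0.065 m), for 0.2 s.
At the end, for the whole second after the job is handed in: The roller rests in both forks, either way round (roller_seat within 9 mm of cradle_seat, axes within 0.08 rad), with the sleeve seated on the rod (sleeve_center within 10 mm of roller_seat, 4 mm of it its natural hang; axes within 0.12 rad), both at rest (under 0.03 m/s) (distance between sleeve_center and roller_seat below 0.01 m and angle between the x axis of sleeve_center and the x axis of roller_seat, either way round below 0.12 rad and distance between roller_seat and cradle_seat below 0.009 m and angle between the x axis of roller_seat and the x axis of cradle_seat, either way round below 0.08 rad and linear speed of each of roller, sleeve below 0.03 m/s); the robot touches nothing.
It fails at once if the fingers or hand touch the tacky sleeve (over 0.5 N) (contact force between any of the fingers, the arm and sleeve above 0.5 N).
It fails at once if the spectacle case, dome tray, battery caddy or charging dock is moved by more than 12 mm (distance of any of case, tray, caddy, dock from where it was at the start of the episode above 0.012 m).
It also fails if it takes over 66 s, if anything falls off the work surface, if the arm or the gripper's body presses on something with over 40 N, if the wrist force passes 120 N, or if a joint passes its speed limit or range.

## Working session

There is one attempt and no reset: what is moved stays moved. The work goes in short steps, each a Python script; the robot and the scene stay as the last script left them, time stands still between calls to the robot, and variables do not carry over. Pictures are saved under pics/ and viewed, and the job is handed in when it is done.

```bash
ls; mkdir -p pics; cat > h.py <<'E'
import numpy as np, cv2
from rig import *
from scipy.spatial.transform import Rotation as R
def shot(cam,fn):
    im,d=snapshot(cam); cv2.imwrite('pics/'+fn+'.png',im); np.save('pics/'+fn+'.npy',d); return im,d
def w(cam,p):
    T=np.array(camera_params(cam)['T']); return T[:3,:3]@np.array(p)+T[:3,3]
def cloud(cam,d):
    P=camera_params(cam);K=np.array(P['intrinsics']);T=np.array(P['T'])
    v,u=np.mgrid[0:480,0:640]
    p=np.stack([(u-K[0,2])/K[0,0]*d,(v-K[1,2])/K[1,1]*d,d],-1)
    c=p@T[:3,:3].T+T[:3,3]; c[d<=0]=np.nan; return c
E
python3 - <<'E'
from h import *
print(observe())
for c in('scene','top'):
    shot(c,c+'0'); print(c,np.round(np.array(camera_params(c)['T']),3).tolist())
    for t in ['roller_grip','roller_seat','roller_tip','sleeve_center','cradle_seat','case','tray','caddy','dock']:
        print(t,[(round(r['score'],2),np.round(w(c,r['at']),3).tolist()) for r in spot_point(c,t)[:3]])
E
```

```text
pics
{'time': 0.0, 'qpos': array([-1.42261512,  0.43520125,  0.02496985,  1.57408435, -0.01161451,
        1.13398478, -0.07508059]), 'qd': array([ 0.00089237, -0.00151712,  0.00020084, -0.00012627,  0.0014744 ,
       -0.00120994,  0.000639  ]), 'joint_efforts': array([ 1.53972527e-03, -6.70471001e+01,  1.02591265e+00, -3.16205013e+01,
        1.55804580e-02,  1.24297931e-02, -3.81291363e-05]), 'ee_pos': array([0.15502854, 0.60497569, 0.24154434]), 'eef_rot': array([-3.92969706e-01, -3.11684947e+00,  2.40503336e-03]), 'contact_force': array([ 0.01818876,  0.24333515, -0.56638827]), 'wrist_torque': array([0.02474914, 0.05475951, 0.00811026]), 'grip_width': 0.08524464777357606}
scene [[-0.121, 0.645, -0.754, 1.288], [0.993, 0.085, -0.086, 0.109], [0.009, -0.759, -0.651, 0.78], [0.0, 0.0, 0.0, 1.0]]
roller_grip [(0.8, [0.505, -0.367, 0.017])]
roller_seat [(0.63, [0.441, -0.297, 0.014]), (0.51, [0.632, -0.032, -0.002])]
roller_tip [(0.87, [0.401, -0.241, 0.021])]
sleeve_center [(0.85, [0.519, -0.023, 0.033])]
cradle_seat [(0.84, [0.529, 0.31, 0.06])]
case [(0.98, [0.634, -0.033, 0.002])]
tray [(0.74, [0.397, -0.007, 0.003])]
caddy [(0.68, [0.642, 0.29, 0.002])]
dock [(0.83, [0.323, -0.279, 0.001])]
top [[-0.013, -0.988, 0.151, 0.307], [-1.0, 0.013, 0.003, 0.014], [-0.004, -0.151, -0.989, 1.375], [0.0, 0.0, 0.0, 1.0]]
roller_grip [(0.7, [0.506, -0.368, 0.017]), (0.42, [0.399, -0.009, 0.0])]
roller_seat [(0.69, [0.441, -0.295, 0.017]), (0.57, [0.324, -0.281, -0.004])]
roller_tip [(0.76, [0.399, -0.245, 0.019])]
sleeve_center [(0.71, [0.521, -0.027, 0.029]), (0.69, [0.506, -0.368, 0.014]), (0.6, [0.531, 0.312, 0.063])]
cradle_seat [(0.91, [0.532, 0.311, 0.061])]
case [(0.69, [0.522, -0.026, 0.033]), (0.58, [0.638, -0.029, -0.001])]
tray [(0.84, [0.402, -0.007, 0.002]), (0.58, [0.638, -0.029, -0.003])]
caddy [(0.84, [0.645, 0.292, -0.004])]
dock [(0.88, [0.322, -0.283, -0.001])]
```

View pics/scene0.png

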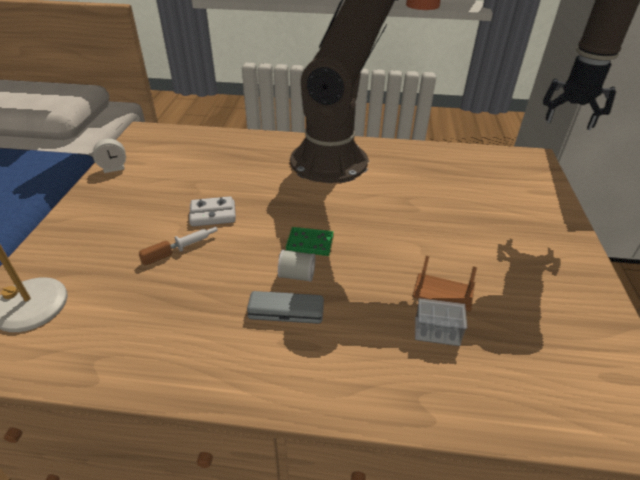

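View pics/top0.png

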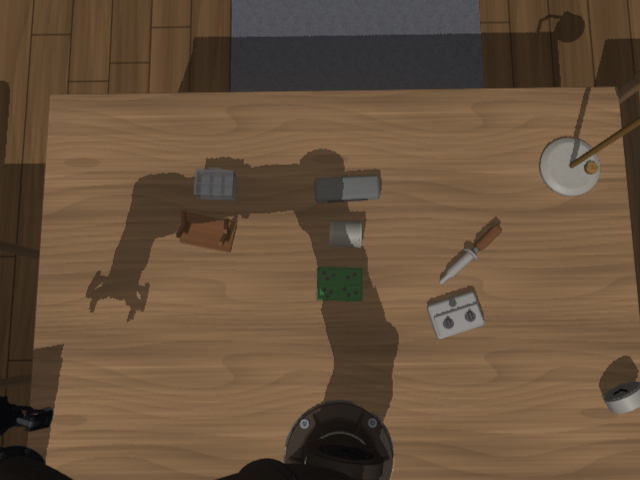

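The scene view shows the roller at about (180,245), the sleeve at (297,265) between the green tray and the steel case, and the cradle at (445,288) beside the caddy. The networks agree between the two cameras. Next I'll get the axes from the depth data.

```bash
cat > m.py <<'E'
from h import *
def pts(cam,d,c,r,z0,z1):
    P=cloud(cam,d).reshape(-1,3); P=P[~np.isnan(P[:,0])]
    m=(np.hypot(P[:,0]-c[0],P[:,1]-c[1])<r)&(P[:,2]>z0)&(P[:,2]<z1); return P[m]
def rect(Q):
    r=cv2.minAreaRect(Q[:,:2].astype(np.float32)*1000); return np.round(r[0],1),np.round(r[1],1),round(r[2],1)
E
python3 - <<'E'
from m import *
for c in('scene','top'):
    d=np.load(f'pics/{c}0.npy')
    t=pts(c,d,(.52,-.2),.03,-.05,.05); print(c,'table z',np.median(t[:,2]))
    for n,ctr,r,z0,z1 in [('roller',(.455,-.305),.12,.008,.06),('sleeve',(.52,-.025),.06,.01,.1),('sleeveTop',(.52,-.025),.06,.055,.1),('cradle',(.53,.311),.08,.006,.1),('forks',(.53,.311),.08,.045,.1),('case',(.636,-.03),.095,.025,.06),('tray',(.4,-.007),.08,.008,.06),('caddy',(.643,.291),.07,.05,.1),('dock',(.322,-.281),.085,.025,.06)]:
        Q=pts(c,d,ctr,r,z0,z1)
        if len(Q)<5: print(n,len(Q));continue
        m=Q.mean(0); e=np.linalg.svd(Q[:,:2]-m[:2])[2][0] if len(Q)<5000 else 0
        print(n,len(Q),rect(Q),'mean',np.round(m,4),'dir',np.round(e,3),'zmax',np.round(np.percentile(Q[:,2],98),4))
ims=[]
for c,u,v in(('scene',290,260),('scene',445,290),('scene',185,240),('top',345,235),('top',210,230),('top',470,250)):
    im=cv2.imread(f'pics/{c}0.png'); ims.append(cv2.resize(im[v-40:v+40,u-40:u+40],(260,260),interpolation=cv2.INTER_CUBIC))
cv2.imwrite('pics/crop0.png',np.vstack([np.hstack(ims[:3]),np.hstack(ims[3:])]))
E
```

```text
scene table z 0.0003288937711788398
roller 1348 (array([ 444.4, -312.9]), array([109.2, 222.7]), 72.0) mean [ 0.4413 -0.3173  0.026 ] dir [ 0.888 -0.459] zmax 0.0406
sleeve 971 (array([520.3, -21.4]), array([76.3, 66.2]), 87.1) mean [ 0.5352 -0.0194  0.0484] dir [-0.095  0.995] zmax 0.0647
sleeveTop 437 (array([521.8, -21.3]), array([74.9, 44.4]), 86.8) mean [ 0.5252 -0.021   0.061 ] dir [0.047 0.999] zmax 0.0653
cradle 1491 (array([531.1, 315.2]), array([127.9,  79.6]), 77.2) mean [0.5345 0.3143 0.0191] dir [0.186 0.983] zmax 0.0752
forks 197 (array([535.7, 314.2]), array([111.5,  62.9]), 78.4) mean [0.5344 0.3207 0.0668] dir [0.213 0.977] zmax 0.0786
case 1957 (array([602.9, -28.3]), array([123.2, 159.8]), 1.6) mean [ 0.6246 -0.0257  0.0358] dir [-0.206  0.979] zmax 0.0501
tray 589 (array([401.5,  -5.8]), array([110.7,  84.8]), 87.9) mean [ 0.4027 -0.0052  0.0132] dir [0.067 0.998] zmax 0.0184
caddy 1264 (array([647.3, 293.2]), array([92.9, 70.8]), 86.8) mean [0.6492 0.2927 0.0611] dir [0.046 0.999] zmax 0.064
dock 768 (array([ 325.7, -279.3]), array([ 81.3, 113.9]), 17.2) mean [ 0
[... 513 characters left out ...]
[138.6, 113. ]), 64.0) mean [0.5312 0.3147 0.0211] dir [0.224 0.975] zmax 0.074
forks 290 (array([531.4, 313. ]), array([112.6,  67.2]), 77.3) mean [0.5322 0.3159 0.0641] dir [0.212 0.977] zmax 0.0785
case 1526 (array([602.1, -31.5]), array([121.2, 159.2]), 3.3) mean [ 0.629  -0.0294  0.0345] dir [-0.055  0.999] zmax 0.0445
tray 543 (array([414.1,  -3.3]), array([120.1, 107.1]), 87.7) mean [ 0.4007 -0.0073  0.0132] dir [-0.029 -1.   ] zmax 0.0198
caddy 1047 (array([645.9, 290.3]), array([94.7, 69. ]), 88.2) mean [0.6446 0.2904 0.0597] dir [-0.052 -0.999] zmax 0.0653
dock 1318 (array([ 342.5, -274.6]), array([123.1, 116.1]), 17.3) mean [ 0.3185 -0.2821  0.0329] dir [-0.274  0.962] zmax 0.0439
```

View pics/crop0.png

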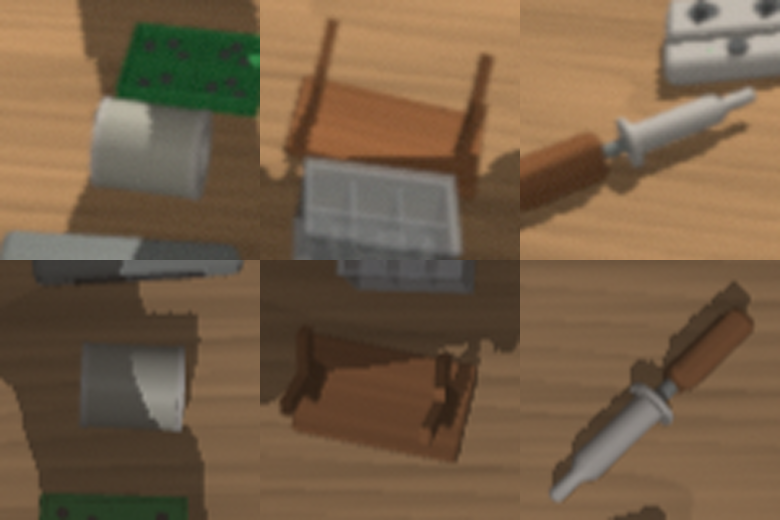

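```bash
python3 - <<'E'
from m import *
from scipy.optimize import least_squares
for c in('scene','top','both'):
    L=['scene','top'] if c=='both' else [c]
    Q=np.vstack([pts(k,np.load(f'pics/{k}0.npy'),(.52,-.023),.055,.012,.1) for k in L])
    def f(p):
        u=np.array([np.cos(p[1]),np.sin(p[1])]);n=np.array([-u[1],u[0]])
        s=(Q[:,:2]-[.52,-.023])@u; l=(Q[:,:2]-[.52,-.023])@n-p[0]
        r=np.hypot(l,Q[:,2]-.032)-.032
        return np.where(abs(s)<.034,r,0)
    o=least_squares(f,[0,1.52],loss='soft_l1',f_scale=.002).x
    u=np.array([np.cos(o[1]),np.sin(o[1])]);n=np.array([-u[1],u[0]])
    s=(Q[:,:2]-[.52,-.023])@u; a,b=np.percentile(s,[1,99])
    print(c,'sleeve',np.degrees(o[1]),np.array([.52,-.023])+n*o[0]+u*(a+b)/2,b-a)
    # roller
    u0=np.array([-.65,.76]);u0/=np.linalg.norm(u0); g=np.array([.505,-.368])
    Q=np.vstack([pts(k,np.load(f'pics/{k}0.npy'),(.45,-.305),.14,.006,.06) for k in L])
    n0=np.array([-u0[1],u0[0]]); s=(Q[:,:2]-g)@u0; l=(Q[:,:2]-g)@n0
    Q=Q[(abs(l)<.03)&(s>-.05)&(s<.18)]
    def f(p):
        u=np.array([np.cos(p[1]),np.sin(p[1])]);n=np.array([-u[1],u[0]])
        s=(Q[:,:2]-g)@u; l=(Q[:,:2]-g)@n-p[0]
        r=np.hypot(l,Q[:,2]-.020)-.012
        return np.where((s>.07)&(s<.125),r,np.where(s<.035,np.where(Q[:,2]>.037,l*.3,0),0))
    o=least_squares(f,[0,np.arctan2(.76,-.65)],loss='soft_l1',f_scale=.002).x
    u=np.array([np.cos(o[1]),np.sin(o[1])]);n=np.array([-u[1],u[0]])
    s=(Q[:,:2]-g)@u; a,b=np.percentile(s,[.5,99.5])
    print('roller',np.degrees(o[1]),'grip line',g+n*o[0],'s ext',a,b,'-> grip',g+n*o[0]+u*((a+38e-3+b-.162)/2))
    H=Q[(Q[:,2]>.036)&(s<.05)]; print('handle top',rect(H),np.median(H[:,2]))
    C=np.vstack([pts(k,np.load(f'pics/{k}0.npy'),(.53,.313),.09,.0055,.016) for k in L]); print('board',rect(C))
    C=np.vstack([pts(k,np.load(f'pics/{k}0.npy'),(.53,.313),.09,.066,.085) for k in L]);
    K=cv2.kmeans(C[:,:2].astype(np.float32),4,None,(3,50,1e-6),10,2); print('armtips',np.round(K[2],4).tolist(),np.bincount(K[1].ravel()))
E
```

```text
scene sleeve 86.93162874966806 [ 0.5179942  -0.02055345] 0.07409687149424199
roller 133.357092064436 grip line [ 0.50831444 -0.36487039] s ext -0.0371456460757997 0.15901436917068548 -> grip [ 0.50904604 -0.36564521]
handle top (array([ 508.1, -364.4]), array([25.5, 70.6]), 44.2) 0.03903307331839101
board (array([531.1, 315.1]), array([127.9,  80.5]), 77.7)
armtips [[0.5246999859809875, 0.36890000104904175], [0.5029000043869019, 0.2685999870300293], [0.5493000149726868, 0.2583000063896179], [0.5702000260353088, 0.3587999939918518]] [33 29 26 32]
top sleeve 86.79703912084865 [ 0.51942767 -0.02335119] 0.07291340416052047
roller 131.87227399626576 grip line [ 0.50590703 -0.36718696] s ext -0.03577601022262386 0.15968924198615678 -> grip [ 0.50593599 -0.36721926]
handle top (array([ 506.4, -367.4]), array([22.1, 71.6]), 41.2) 0.038929035343332585
board (array([538.2, 318.7]), array([150.9, 166. ]), 75.1)
armtips [[0.5189999938011169, 0.3677999973297119], [0.5430999994277954, 0.2574000060558319], [0.5680000185966492, 0.35519999265670776], [0.49709999561309814, 0.2669000029563904]] [38 30 34 31]
both sleeve 86.81239880226106 [ 0.51844922 -0.02151409] 0.07576404547641014
roller 132.59334709327155 grip line [ 0.50716484 -0.36600979] s ext -0.036871776193310016 0.15943798969860404 -> grip [ 0.50765003 -0.36653755]
handle top (array([ 508.1, -365.4]), array([26.9, 72.4]), 40.8) 0.038948815575337414
board (array([538.2, 318.7]), array([150.9, 166. ]), 75.1)
armtips [[0.5217000246047974, 0.3682999908924103], [0.4999000132083893, 0.2676999866962433], [0.5690000057220459, 0.3569999933242798], [0.5460000038146973, 0.25780001282691956]] [71 60 66 56]
```

```bash
cat >> m.py <<'E'
G=np.array([.507,-.3665]); GA=132.5
S=np.array([.5188,-.0222]); SA=86.9
C=np.array([.5325,.3125]); CA=77.5
def ud(a): return np.array([np.cos(np.radians(a)),np.sin(np.radians(a))])
def rot(a,flip=False):
    u=ud(a)*(-1 if flip else 1); x=np.array([u[0],u[1],0]); z=np.array([0,0,-1.]); return R.from_matrix(np.column_stack([x,np.cross(z,x),z])).as_rotvec()
def fl(p): return [float(v) for v in p]
E
python3 - <<'E'
from m import *
for f in(0,1):
    for n,p,a,zs in(('G',G,GA,(.018,.15)),('Spre',S-ud(SA)*.29,SA,(.03,.15)),('S',S-ud(SA)*.0985,SA,(.03,.12)),('C',C-ud(CA)*.0985,CA,(.12,.05))):
        for z in zs:
            q=inverse_kinematics(fl([*p,z]),fl(rot(a,f))); print(f,n,z,None if q is None else np.round(q,2))
E
```

```text
0 G 0.018 [ 0.2   0.74  0.53  1.8  -0.53  0.74  1.75]
0 G 0.15 [-0.04  0.68  0.95  1.73 -0.63  1.06  1.86]
0 Spre 0.03 [-0.13  0.84  0.95  1.91 -0.9   0.89  1.23]
0 Spre 0.15 [-0.24  0.73  1.15  1.82 -0.75  1.1   1.14]
0 S 0.03 [-0.33  0.64  0.65  2.05 -0.64  0.65  0.7 ]
0 S 0.12 [-0.61  0.66  1.12  2.01 -0.74  0.96  0.85]
0 C 0.12 [-0.9   0.5   0.56  1.92 -0.35  0.82 -0.37]
0 C 0.05 [-0.85  0.6   0.5   1.97 -0.44  0.68 -0.29]
1 G 0.018 [-0.11  1.02  1.14  1.83 -1.08  1.07 -0.93]
1 G 0.15 [-0.13  0.79  1.15  1.74 -0.78  1.16 -1.14]
1 Spre 0.03 [-0.21  0.96  1.14  1.91 -1.05  1.03 -1.78]
1 Spre 0.15 [-0.24  0.73  1.15  1.82 -0.75  1.1  -2.01]
1 S 0.03 [-0.58  0.89  1.14  2.07 -1.06  0.94 -2.03]
1 S 0.12 [-0.62  0.68  1.15  2.01 -0.77  0.98 -2.27]
1 C 0.12 [-0.4   0.46 -0.14  1.88  0.08  0.81  2.35]
1 C 0.05 [-0.37  0.56 -0.17  1.93  0.15  0.66  2.29]
```

```bash
python3 - <<'E'
from m import *
r=fl(rot(GA))
movep(fl([*G,.20]),r)
move_gripper(.06)
move_straight(fl([*G,.018]),feed=.12)
o=observe();print(o['time'],o['ee_pos'],o['contact_force'],o['grip_width'])
shot('scene','pg1')
move_gripper(0,80)
o=observe();print(o['time'],o['ee_pos'],o['contact_force'],o['grip_width'])
shot('scene','pg2')
im=np.hstack([cv2.resize(cv2.imread(f'pics/pg{i}.png')[180:300,100:260],(400,300)) for i in(1,2)]);cv2.imwrite('pics/pg12.png',im)
E
```

```text
6.6417 [ 0.5074089  -0.36679799  0.01872334] [ 0.09669299 -1.02528905  0.63418874] 0.06034583025609709
7.1083 [ 0.50728534 -0.36666358  0.01841693] [-0.08320016  0.80923547  4.97041802] 0.023018807050904585
```

View pics/pg12.png

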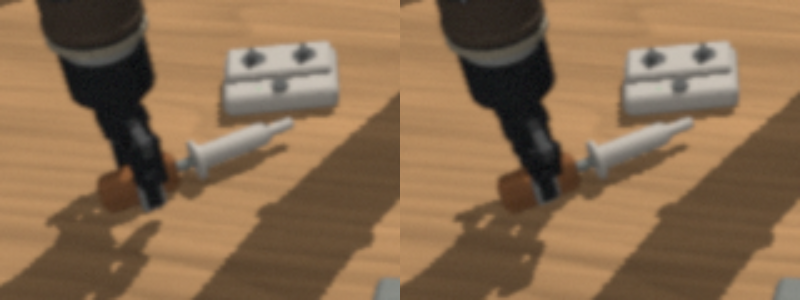

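The close-up shows the fingers closed on the handle (width 23 mm). The roller didn't shift. I'll lift it and line it up in front of the bore.

```bash
python3 - <<'E'
from m import *
move_straight(fl([*G,.12]),feed=.12)
P=S-ud(SA)*.235; r=fl(rot(SA))
movep(fl([*P,.12]),r)
move_straight(fl([*P,.0304]),feed=.1)
o=observe();print(o['time'],o['ee_pos'],o['contact_force'],o['grip_width'],R.from_rotvec(o['eef_rot']).as_matrix().round(3).tolist())
for c in('scene','top'):
    im,d=shot(c,c+'2')
    for t in['roller_tip','roller_seat','roller_grip','sleeve_center']: print(c,t,[(round(x['score'],2),np.round(w(c,x['at']),4).tolist()) for x in spot_point(c,t)[:2]])
a=cv2.resize(cv2.imread('pics/scene2.png')[200:320,160:320],(400,300),interpolation=2)
b=cv2.resize(cv2.imread('pics/top2.png')[170:290,320:480],(400,300),interpolation=2)
cv2.imwrite('pics/c2.png',np.hstack([a,b]))
E
```

```text
10.0 [ 0.50643247 -0.25715707  0.03091541] [ 0.12806923 -0.37166693 -0.82986198] 0.022899694655831894 [[0.054, 0.999, 0.001], [0.999, -0.054, -0.0], [-0.0, 0.001, -1.0]]
scene roller_tip [(0.96, [0.5148, -0.0919, 0.032])]
scene roller_seat [(0.92, [0.5095, -0.1657, 0.0289])]
scene roller_grip [(0.71, [0.5016, -0.2562, 0.0275])]
scene sleeve_center [(0.58, [0.5185, -0.0195, 0.0324])]
top roller_tip []
top roller_seat []
top roller_grip []
top sleeve_center [(0.62, [0.5224, -0.0257, 0.0279])]
```

View pics/c2.png

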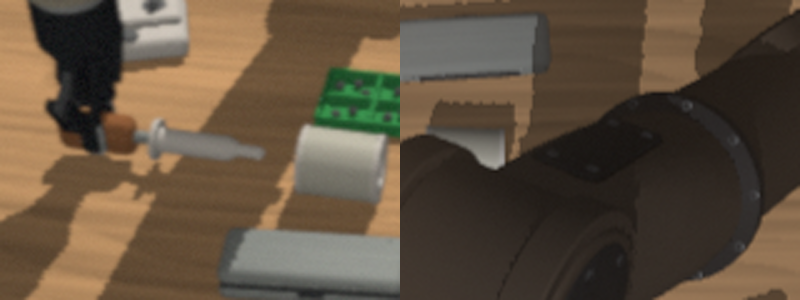

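The left crop shows the rod pointing at the bore, with the tip about 30 mm short of the sleeve. The arm blocks the top view, so I'll fit both axes in the scene camera alone, where the calibration bias cancels.

```bash
cat > fit.py <<'E'
from m import *
from scipy.optimize import least_squares
def fitcyl(Q,o,a0,rad,smin,smax):
    def f(p):
        u=ud(a0+p[2]);n=np.array([-u[1],u[0]])
        s=(Q[:,:2]-o)@u; l=(Q[:,:2]-o)@n-p[0]; z=Q[:,2]-p[1]-p[3]*s
        return np.where((s>smin)&(s<smax),np.hypot(l,z)-rad,0)
    r=least_squares(f,[0,.032,0,0],x_scale=[.01,.01,1,.1],loss='soft_l1',f_scale=.0015); e=f(r.x);e=e[e!=0]
    return r.x,len(e),np.sqrt(np.mean(e**2))
E
python3 - <<'E'
from fit import *
d=np.load('pics/scene2.npy'); o=observe(); g=o['ee_pos'][:2]
P=cloud('scene',d).reshape(-1,3);P=P[~np.isnan(P[:,0])]
u=ud(SA);n=np.array([-u[1],u[0]])
s=(P[:,:2]-g)@u;l=(P[:,:2]-g)@n
Q=P[(s>.066)&(s<.13)&(abs(l)<.03)&(P[:,2]>.012)&(P[:,2]<.07)]
mid=g+u*.0985
x,k,e=fitcyl(Q,mid,SA,.012,-.03,.026); print('rod lat,z,dang,slope',x.round(4),k,e)
Q=P[(s>.19)&(s<.29)&(abs(l)<.05)&(P[:,2]>.008)&(P[:,2]<.07)]
x,k,e=fitcyl(Q,S,SA,.032,-.034,.034); print('sleeve',x.round(4),k,e)
ss=(Q[:,:2]-S)@u; print('sleeve ends along',np.percentile(ss,[1,99]))
T=P[(s>.12)&(s<.185)&(abs(l)<.02)&(P[:,2]>.018)&(P[:,2]<.06)]; print('tip',np.percentile((T[:,:2]-g)@u,[98,99.5]), (n@(g+u*.235-S)))
E
```

```text
rod lat,z,dang,slope [ 0.0016  0.0324 -0.6629 -0.0068] 233 0.0017381263585882884
sleeve [ 0.0008  0.0317  0.0354 -0.0013] 810 0.0015881377967836051
sleeve ends along [-0.0357227   0.03874634]
tip [0.16081053 0.16143752] -6.021805037091185e-05
```

Rod and sleeve agree within 0.8 mm sideways, 0.7 mm in height and 0.7° in angle, well inside the 4 mm play. I'll insert it now.

```bash
python3 - <<'E'
from fit import *
u=ud(SA);n=np.array([-u[1],u[0]]); r=fl(rot(SA+.3))
for k in(.18,.15,.12,.105,.096):
    p=S-u*k-n*.0006
    move_straight(fl([*p,.0300]),feed=.06,rot=r)
    o=observe();print(round(o['time'],2),k,o['ee_pos'].round(4),o['contact_force'].round(2),o['wrist_torque'].round(2))
    if k in(.15,): shot('scene','i1')
im,d=shot('scene','i2')
for t in['roller_grip','sleeve_center']: print(t,[(round(x['score'],2),np.round(w('scene',x['at']),4).tolist()) for x in spot_point('scene',t)[:2]])
P=cloud('scene',d).reshape(-1,3);P=P[~np.isnan(P[:,0])]
s=(P[:,:2]-S)@u;l=(P[:,:2]-S)@n
Q=P[(abs(s)<.06)&(abs(l)<.05)&(P[:,2]>.045)&(P[:,2]<.08)]; print('sleeve ends',np.percentile((Q[:,:2]-S)@u,[1,99]))
cv2.imwrite('pics/c3.png',np.hstack([cv2.resize(cv2.imread(f'pics/i{i}.png')[200:320,160:360],(400,240),interpolation=2) for i in(1,2)]))
E
```

```text
11.57 0.18 [ 0.5096 -0.2025  0.0301] [-0.02 -0.03 -1.8 ] [-0.12  0.03  0.04]
12.22 0.15 [ 0.5113 -0.1719  0.0301] [ 0.05 -0.41 -1.71] [-0.12  0.02 -0.01]
12.92 0.12 [ 0.513  -0.142   0.0301] [-1.02 -0.66 -1.51] [-0.05  0.03  0.  ]
13.32 0.105 [ 0.5137 -0.1265  0.0299] [ 0.08 -0.06 -1.4 ] [-0.07 -0.03 -0.07]
13.62 0.096 [ 0.5143 -0.1175  0.03  ] [ 0.19 -0.19 -1.01] [-0.09 -0.05 -0.03]
roller_grip [(0.57, [0.5131, -0.1183, 0.0322])]
sleeve_center [(0.79, [0.52, -0.0184, 0.034])]
sleeve ends [-0.03818938  0.04195944]
```

View pics/c3.png

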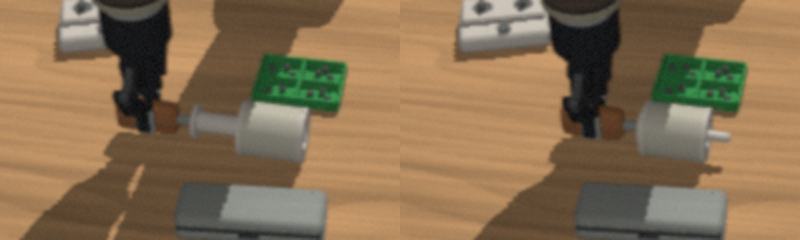

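The rod is right through, with the tip showing beyond the sleeve at (720,135). I'll push 4 mm more so the sleeve is firmly against the collar, then lift.

```bash
python3 - <<'E'
from fit import *
u=ud(SA);n=np.array([-u[1],u[0]]); r=fl(rot(SA+.3))
p=S-u*.092-n*.0006
move_straight(fl([*p,.0300]),feed=.03,rot=r)
o=observe();print(round(o['time'],2),o['ee_pos'].round(4),o['contact_force'].round(2))
sleep(.3)
shot('scene','s1')
move_straight(fl([*p,.07]),feed=.05)
move_straight(fl([*p,.135]),feed=.1)
sleep(.4)
o=observe();print(round(o['time'],2),o['ee_pos'].round(4),o['contact_force'].round(2),o['wrist_torque'].round(2),o['grip_width'])
shot('scene','s2')
for t in['roller_grip','roller_tip','sleeve_center']: print(t,[(round(x['score'],2),np.round(w('scene',x['at']),4).tolist()) for x in spot_point('scene',t)[:2]])
cv2.imwrite('pics/c4.png',np.hstack([cv2.resize(cv2.imread(f'pics/s{i}.png')[180:300,180:380],(400,240),interpolation=2) for i in(1,2)]))
E
```

```text
14.05 [ 0.5144 -0.1138  0.03  ] [-0.58 -0.45 -2.01]
16.55 [ 0.5143 -0.1142  0.1348] [ 0.05  0.17 -2.83] [-0.11  0.02  0.03] 0.022810117214519084
roller_grip [(0.76, [0.5107, -0.1151, 0.1342])]
roller_tip [(0.57, [0.5217, 0.0499, 0.1376])]
sleeve_center [(0.68, [0.5177, -0.0146, 0.1316])]
```

View pics/c4.png

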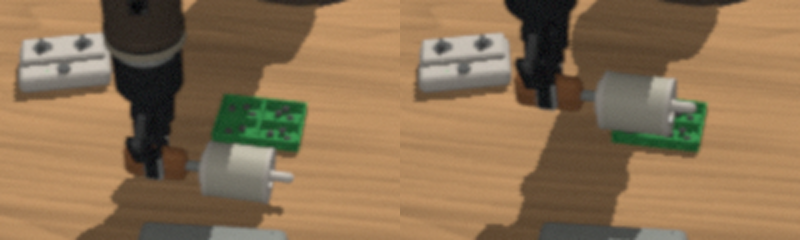

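The sleeve hangs on the rod, clear of the top. Now to above the cradle.

```bash
python3 - <<'E'
from fit import *
p=C-ud(CA)*.0985; r=fl(rot(CA))
move_straight(fl([*p,.145]),feed=.15,rot=r)
sleep(.3)
o=observe();print(round(o['time'],2),o['ee_pos'].round(4),o['contact_force'].round(2),o['qpos'].round(2))
for c in('scene','top'):
    im,d=shot(c,c+'5')
    for t in['roller_grip','roller_seat','roller_tip','sleeve_center','cradle_seat']: print(c,t,[(round(x['score'],2),np.round(w(c,x['at']),4).tolist()) for x in spot_point(c,t)[:2]])
a=cv2.resize(cv2.imread('pics/scene5.png')[210:330,360:520],(400,300),interpolation=2)
b=cv2.resize(cv2.imread('pics/top5.png')[150:270,140:300],(400,300),interpolation=2)
cv2.imwrite('pics/c5.png',np.hstack([a,b]))
E
```

```text
19.4 [0.5112 0.2162 0.145 ] [ 0.44 -0.27 -3.71] [-1.12  0.56  0.91  1.91 -0.54  0.94 -0.16]
scene roller_grip [(0.66, [0.5071, 0.2145, 0.1463])]
scene roller_seat []
scene roller_tip [(0.86, [0.5479, 0.3745, 0.1466])]
scene sleeve_center [(0.71, [0.5325, 0.3129, 0.1424])]
scene cradle_seat [(0.91, [0.5323, 0.313, 0.0621])]
top roller_grip [(0.66, [0.5107, 0.2137, 0.1441])]
top roller_seat []
top roller_tip []
top sleeve_center []
top cradle_seat []
```

View pics/c5.png

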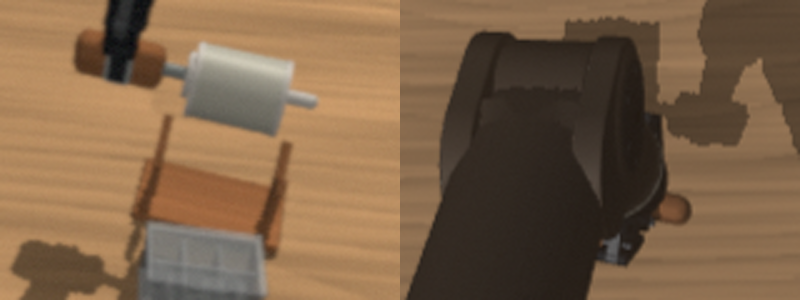

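Scene crop: sleeve and rod hang right above the forks, with the neck at (175,72) and tip at (300,98), and the fork arms at (168,120) and (285,150). Next I'll check the along-axis match in this same camera.

```bash
python3 - <<'E'
from fit import *
d=np.load('pics/scene5.npy'); g=observe()['ee_pos'][:2]
P=cloud('scene',d).reshape(-1,3);P=P[~np.isnan(P[:,0])]
u=ud(CA);n=np.array([-u[1],u[0]])
s=(P[:,:2]-C)@u;l=(P[:,:2]-C)@n
M=(P[:,2]>.09)&(P[:,2]<.2)&(abs(l)<.045)&(s>-.14)&(s<.08)
for a in np.arange(-.14,.075,.004):
    k=M&(s>=a)&(s<a+.004)
    if k.sum()>2: print(round(a,3),k.sum(),'z',np.percentile(P[k,2],[3,97]).round(4),'l',np.percentile(l[k],[3,97]).round(4))
k=M&(abs(s)<.034); x,kk,e=fitcyl(P[k],C,CA,.032,-.034,.034);print('sleeve fit',x.round(4),kk,e)
F=P[(P[:,2]>.05)&(P[:,2]<.085)&(abs(l)<.04)&(abs(s)<.07)]; fs=(F[:,:2]-C)@u; fl_=(F[:,:2]-C)@n
for sg in(-1,1):
    k=fs*sg>.03; print('fork',sg,k.sum(),np.percentile(fs[k],[2,50,98]).round(4),'l',np.percentile(fl_[k],[2,98]).round(4))
E
```

```text
-0.136 25 z [0.1345 0.1664] l [-0.0081  0.0022]
-0.132 30 z [0.1327 0.1673] l [-0.0114  0.0048]
-0.128 37 z [0.1305 0.1672] l [-0.0124  0.0027]
-0.124 34 z [0.1359 0.1675] l [-0.0117  0.007 ]
-0.12 34 z [0.1343 0.1676] l [-0.012   0.0048]
-0.116 28 z [0.1315 0.1685] l [-0.0117  0.0026]
-0.112 18 z [0.1327 0.1687] l [-0.0265 -0.0069]
-0.108 21 z [0.1399 0.1911] l [-0.0443 -0.0145]
-0.104 28 z [0.137  0.1876] l [-0.043  -0.0174]
-0.1 30 z [0.1359 0.19  ] l [-0.0415 -0.0167]
-0.096 27 z [0.137 0.191] l [-0.0418 -0.0177]
-0.092 29 z [0.1368 0.1876] l [-0.0417 -0.0142]
-0.088 42 z [0.1361 0.1967] l [-0.0408  0.0138]
-0.084 39 z [0.1337 0.1828] l [-0.0331  0.0068]
-0.08 37 z [0.1328 0.1666] l [-0.0118  0.0053]
-0.076 36 z [0.1331 0.1672] l [-0.0125  0.0073]
-0.072 37 z [0.1317 0.1669] l [-0.0116  0.0051]
-0.068 33 z [0.1329 0.1663] l [-0.0107  0.0063]
-0.064 24 z [0.1371 0.1627] l [-0.0087  0.004 ]
-0.06 12 z [0.1444 0.1545] l [-0.005   0.0025]
-0.056 11 z [0.1459 0.1543] l [-0.0051  0.0016]
-0.052 13 z [0.1434 0.1535] l [-0.0056  0.0029]
-0.048 11 z [0.1436 0.1548] l [-0.0055  0.0038]
-0.
[... 749 characters left out ...]
092]
0.02 65 z [0.1282 0.1748] l [-0.0308  0.0105]
0.024 62 z [0.1272 0.1745] l [-0.0296  0.0098]
0.028 66 z [0.131  0.1743] l [-0.0296  0.0114]
0.032 68 z [0.1256 0.1748] l [-0.032   0.0132]
0.036 27 z [0.1285 0.1746] l [-0.0314  0.008 ]
0.04 13 z [0.1437 0.1543] l [-0.0056  0.0016]
0.044 11 z [0.1453 0.1531] l [-0.0051  0.004 ]
0.048 12 z [0.1443 0.1533] l [-0.0056  0.0038]
0.052 12 z [0.1456 0.1535] l [-0.0064  0.0019]
0.056 12 z [0.142  0.1538] l [-0.0057  0.0009]
0.06 8 z [0.1428 0.1527] l [-0.0034  0.0022]
sleeve fit [ 0.0027  0.1424  0.042  -0.0007] 1063 0.0014278825023928397
fork -1 82 [-0.0531 -0.0491 -0.0454] l [-0.032   0.0254]
fork 1 103 [0.0494 0.053  0.0574] l [-0.0308  0.0255]
```

In this camera, the fork centre sits about 2 mm further along the axis and 3 mm towards +x compared with the roller. I'll apply that shift and lower the roller, watching the forces.

```bash
cat >> m.py <<'E'
C2=C+ud(CA)*.002+np.array([ud(CA)[1],-ud(CA)[0]])*.003
E
python3 - <<'E'
from fit import *
p=C2-ud(CA)*.0985
u=ud(CA);n=np.array([-u[1],u[0]])
move_straight(fl([*p,.145]),feed=.05)
sleep(.2);b=observe()['contact_force']
move_straight(fl([*p,.085]),feed=.08)
for z in np.arange(.082,.057,-.002):
    move_straight(fl([*p,z]),feed=.03); sleep(.1)
    o=observe();f=o['contact_force']-b;print(round(o['time'],2),z.round(3),o['ee_pos'].round(4),'u,n,z',round(f[:2]@u,2),round(f[:2]@n,2),round(f[2],2),o['wrist_torque'].round(2))
    if f[2]>2.5 or np.hypot(*f[:2])>4: break
shot('scene','d1');shot('top','d1t')
a=cv2.resize(cv2.imread('pics/d1.png')[210:330,360:520],(400,300),interpolation=2)
b=cv2.resize(cv2.imread('pics/d1t.png')[150:270,140:300],(400,300),interpolation=2)
cv2.imwrite('pics/c6.png',np.hstack([a,b]))
E
```

```text
21.7 0.082 [0.5146 0.2177 0.0822] u,n,z 0.4 0.3 0.02 [-0.23  0.1  -0.02]
22.05 0.08 [0.5145 0.2176 0.08  ] u,n,z -0.17 -0.02 0.48 [-0.23  0.09  0.04]
22.4 0.078 [0.5145 0.2176 0.078 ] u,n,z -0.48 0.03 0.73 [-0.21  0.02  0.02]
22.75 0.076 [0.5145 0.2176 0.076 ] u,n,z -0.3 0.19 1.61 [-0.18  0.05  0.02]
23.1 0.074 [0.5145 0.2176 0.074 ] u,n,z 0.77 -0.04 0.42 [-0.2   0.09  0.03]
23.45 0.072 [0.5145 0.2176 0.072 ] u,n,z -0.93 -1.47 1.12 [-0.14  0.05 -0.01]
23.8 0.07 [0.5145 0.2176 0.07  ] u,n,z -0.41 -0.35 0.21 [-0.23  0.07  0.03]
24.15 0.068 [0.5145 0.2176 0.068 ] u,n,z -0.3 0.1 0.21 [-0.18 -0.   -0.  ]
24.5 0.066 [0.5145 0.2176 0.066 ] u,n,z 0.77 -0.45 0.69 [-0.18 -0.02  0.02]
24.85 0.064 [0.5145 0.2177 0.064 ] u,n,z -0.52 0.52 0.38 [-0.08  0.08  0.06]
25.2 0.062 [0.5145 0.2178 0.0621] u,n,z -1.23 1.09 5.92 [0.4  0.39 0.27]
```

View pics/c6.png

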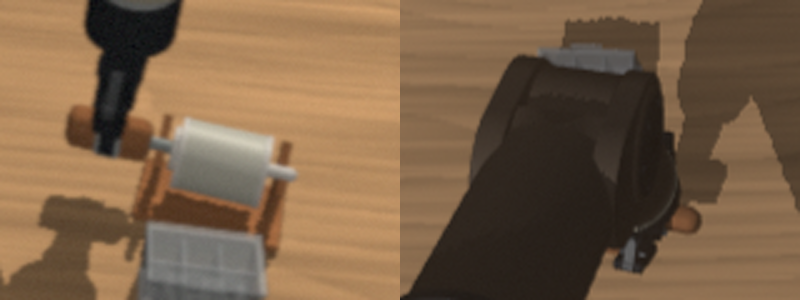

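Contact is at TCP z 0.062, about 2 mm above the expected resting height, with a slight push to -x. I'll yield to that push and settle down.

```bash
python3 - <<'E'
from fit import *
p0=C2-ud(CA)*.0985
u=ud(CA);n=np.array([-u[1],u[0]]);b=np.array([.44,-.27,-3.6])
for dn,z in((.0008,.0620),(.0016,.0620),(.0016,.0610),(.0016,.0604)):
    p=p0+n*dn
    move_straight(fl([*p,z]),feed=.02); sleep(.15)
    o=observe();f=o['contact_force']-b;print(round(o['time'],2),dn,z,o['ee_pos'].round(4),'u,n,z',round(f[:2]@u,2),round(f[:2]@n,2),round(f[2],2),o['wrist_torque'].round(2))
    if f[2]>9: break
E
```

```text
25.7 0.0008 0.062 [0.5139 0.2179 0.062 ] u,n,z 1.09 2.3 4.39 [0.41 0.17 0.14]
26.1 0.0016 0.062 [0.5128 0.2179 0.0619] u,n,z 0.71 0.94 2.66 [0.09 0.17 0.08]
26.5 0.0016 0.061 [0.5129 0.2179 0.061 ] u,n,z -0.92 1.91 3.93 [0.23 0.33 0.22]
26.9 0.0016 0.0604 [0.513  0.2179 0.0605] u,n,z -2.51 2.9 7.57 [0.21 0.5  0.25]
```

```bash
python3 - <<'E'
from fit import *
p0=C2-ud(CA)*.0985
u=ud(CA);n=np.array([-u[1],u[0]]);b=np.array([.44,-.27,-3.6])
for dn,z in((.0024,.0604),(.0032,.0604),(.004,.0604),(.004,.0596)):
    p=p0+n*dn
    move_straight(fl([*p,z]),feed=.02); sleep(.15)
    o=observe();f=o['contact_force']-b;print(round(o['time'],2),dn,z,o['ee_pos'].round(4),'u,n,z',round(f[:2]@u,2),round(f[:2]@n,2),round(f[2],2),o['wrist_torque'].round(2))
    if f[2]>9 or f[:2]@n<-1: break
im,d=shot('scene','d2')
P=cloud('scene',d).reshape(-1,3);P=P[~np.isnan(P[:,0])]
s=(P[:,:2]-C)@u;l=(P[:,:2]-C)@n
M=(P[:,2]>.03)&(P[:,2]<.11)&(abs(l)<.045)
x,kk,e=fitcyl(P[M&(abs(s)<.034)],C,CA,.032,-.034,.034);print('sleeve fit',x.round(4),kk,e)
for a in np.arange(-.072,.075,.004):
    k=M&(s>=a)&(s<a+.004)
    if abs(a)>.035: print(round(a,3),k.sum(),'z',np.percentile(P[k,2],[3,97]).round(4),'l',np.percentile(l[k],[3,97]).round(4))
cv2.imwrite('pics/c7.png',cv2.resize(im[225:315,380:500],(800,600),interpolation=2))
E
```

```text
27.3 0.0024 0.0604 [0.5123 0.2183 0.0604] u,n,z -0.39 1.72 4.71 [0.23 0.1  0.17]
27.7 0.0032 0.0604 [0.512  0.2183 0.0605] u,n,z -0.25 -1.6 4.6 [ 0.16 -0.53 -0.01]
sleeve fit [ 0.0018  0.0583 -0.1232 -0.0005] 948 0.001574474093271342
-0.072 30 z [0.0478 0.0831] l [-0.0129  0.0095]
-0.068 32 z [0.0498 0.083 ] l [-0.0117  0.0067]
-0.064 27 z [0.0522 0.0806] l [-0.01    0.0027]
-0.06 15 z [0.0555 0.077 ] l [-0.0059  0.0028]
-0.056 25 z [0.0386 0.0771] l [-0.0305  0.0214]
-0.052 50 z [0.0331 0.0791] l [-0.0312  0.0225]
-0.048 41 z [0.0343 0.0769] l [-0.032   0.0248]
-0.044 13 z [0.0614 0.0799] l [-0.0168  0.004 ]
-0.04 36 z [0.0529 0.084 ] l [-0.0194  0.0118]
-0.036 49 z [0.0505 0.0907] l [-0.0316  0.0106]
0.036 58 z [0.045  0.0927] l [-0.0316  0.01  ]
0.04 6 z [0.0611 0.0696] l [-0.0061  0.0028]
0.044 11 z [0.063  0.0691] l [-0.0067  0.0031]
0.048 61 z [0.0328 0.078 ] l [-0.0297  0.0271]
0.052 55 z [0.034  0.0778] l [-0.0307  0.0235]
0.056 30 z [0.0371 0.0767] l [-0.031  0.024]
0.06 10 z [0.0617 0.0703] l [-0.0056  0.    ]
0.064 2 z [0.0603 0.0651] l [-0.0005  0.0018]Traceback (most recent call last):
  File "<stdin>", line 16, in <module>
    return _quantile_unchecked(
        a, q, axis, out, overwrite_input, method, keepdims, weights)
    return _ureduce(a,
                    func=_quantile_ureduce_func,
    ...<5 lines>...
                    overwrite_input=overwrite_input,
                    method=method)
    r = func(a, **kwargs)
    result = _quantile(arr,
                       quantiles=q,
    ...<2 lines>...
                       out=out,
                       weights=wgt)
    slices_having_nans = np.isnan(arr[-1, ...])
                                  ~~~^^^^^^^^^
IndexError: index -1 is out of bounds for axis 0 with size 0
```

The roller sits in the V bottoms: the side force changes sign, the sleeve axis is at z 0.058, and the neck is centred on its fork. I'll release and retreat upward.

```bash
python3 - <<'E'
from fit import *
u=ud(CA);n=np.array([-u[1],u[0]])
p=C2-u*.0985+n*.0029
move_straight(fl([*p,.0604]),feed=.02); sleep(.1)
move_gripper(.05)
sleep(.2); im1,_=shot('scene','d3')
o=observe();print(o['time'],o['contact_force'],o['grip_width'])
move_straight(fl([*p,.22]),feed=.1)
sleep(.5)
move_j([-1.423,.434,.025,1.573,-.012,1.134,-.075])
sleep(.3)
im,d=shot('scene','d4')
for c in('scene','top'):
    if c=='top': imt,_=shot('top','d4t')
    for t in['roller_grip','roller_seat','roller_tip','sleeve_center','cradle_seat','case','tray','caddy','dock']: print(c,t,[(round(x['score'],2),np.round(w(c,x['at']),4).tolist()) for x in spot_point(c,t)[:1]])
P=cloud('scene',d).reshape(-1,3);P=P[~np.isnan(P[:,0])]
s=(P[:,:2]-C)@u;l=(P[:,:2]-C)@n
M=(P[:,2]>.03)&(P[:,2]<.11)&(abs(l)<.045)
x,kk,e=fitcyl(P[M&(abs(s)<.034)],C,CA,.032,-.034,.034);print('sleeve fit',x.round(4),kk,e)
print(observe()['time'])
f=lambda i:cv2.resize(i,(400,300),interpolation=2)
cv2.imwrite('pics/c8.png',np.vstack([np.hstack([f(im1[225:315,380:500]),f(im[225:315,380:500])]),np.hstack([f(imt[170:275,150:290]),f(im)])]))
E
```

```text
28.725 [ 0.38462239 -0.53983106  0.33924672] 0.05016694217229517
scene roller_grip [(0.59, [0.509, 0.2149, 0.063])]
scene roller_seat []
scene roller_tip [(0.74, [0.5439, 0.379, 0.0664])]
scene sleeve_center [(0.72, [0.5301, 0.316, 0.0618])]
scene cradle_seat [(0.56, [0.6479, 0.2911, 0.0003])]
scene case [(0.8, [0.6346, -0.0314, 0.0008])]
scene tray [(0.89, [0.4007, -0.0057, -0.0027])]
scene caddy [(0.97, [0.6438, 0.2908, -0.0018])]
scene dock [(0.8, [0.3234, -0.2797, 0.0026])]
top roller_grip [(0.61, [0.5112, 0.2133, 0.0613])]
top roller_seat [(0.65, [0.6456, 0.2907, -0.0023])]
top roller_tip [(0.58, [0.5455, 0.3799, 0.0598])]
top sleeve_center [(0.72, [0.5328, 0.3088, 0.0579])]
top cradle_seat [(0.92, [0.531, 0.3117, 0.0631])]
top case [(0.87, [0.6366, -0.0322, -0.0012])]
top tray [(0.6, [0.3997, -0.0109, 0.001])]
top caddy [(0.92, [0.6449, 0.293, 0.0002])]
top dock [(0.7, [0.639, -0.0312, -0.0024])]
sleeve fit [ 0.002   0.0579  0.5825 -0.0021] 943 0.0014986968924866275
34.1833
```

View pics/c8.png

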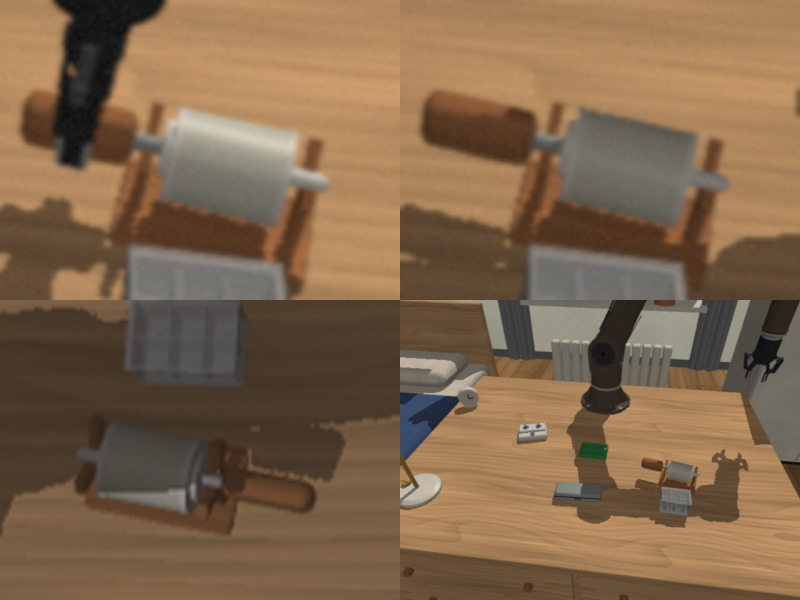

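The crops show the roller in both forks with the sleeve clear of the board. A numeric check of the axial fit before handing in:

```bash
python3 - <<'E'
from fit import *
u=ud(CA);n=np.array([-u[1],u[0]])
for c,f in(('scene','d4'),('top','d4t')):
    P=cloud(c,np.load(f'pics/{f}.npy')).reshape(-1,3);P=P[~np.isnan(P[:,0])]
    s=(P[:,:2]-C)@u;l=(P[:,:2]-C)@n;z=P[:,2]
    q=lambda m,*a:(int(m.sum()),np.percentile(s[m],a).round(4) if m.sum() else None)
    print(c,'sleeve',q((z>.08)&(z<.1)&(abs(s)<.06)&(abs(l)<.03),1,99),'tip',q((z>.055)&(z<.075)&(abs(l)<.009)&(s>.045)&(s<.09),99),
     'handle',q((z>.074)&(z<.1)&(abs(l)<.02)&(s<-.058)&(s>-.18),1,99),
     'forks',q((z>.04)&(z<.08)&(abs(l)>.014)&(abs(l)<.034)&(s<-.041)&(s>-.07),3,97),q((z>.04)&(z<.08)&(abs(l)>.014)&(abs(l)<.034)&(s>.041)&(s<.07),3,97))
    Q=P[(z>.03)&(z<.11)&(abs(l)<.045)&(abs(s)<.034)]; print('  sleeve fit',fitcyl(Q,C,CA,.032,-.034,.034)[0].round(4))
    H=P[(z>.06)&(z<.1)&(abs(l)<.03)&(s<-.062)&(s>-.15)]; print('  handle rect',rect(H))
E
```

```text
scene sleeve (528, array([-0.0378,  0.0391])) tip (52, array([0.065])) handle (274, array([-0.1314, -0.0601])) forks (59, array([-0.0531, -0.0457])) (75, array([0.0495, 0.0575]))
  sleeve fit [ 0.002   0.0579  0.5825 -0.0021]
  handle rect (array([513.2, 216.2]), array([71.8, 26.6]), 78.2)
top sleeve (585, array([-0.0401,  0.0369])) tip (48, array([0.0619])) handle (276, array([-0.1343, -0.0641])) forks (92, array([-0.0557, -0.0419])) (91, array([0.0468, 0.0558]))
  sleeve fit [0.0006 0.0557 0.1824 0.0018]
  handle rect (array([510.3, 215. ]), array([74.6, 24.3]), 77.6)
```

```bash
python3 -c "
from rig import *
hand_in(); print(observe()['time'])"
```

```text
the job is handed in; nothing more can be done
the job is handed in; nothing more can be done
```

The lint roller is back together and lying in its cradle, and I handed the job in with the clock at about 34 s of the 66 s. The hand-in gives no verdict, so this rests on my own checks.

I gripped the handle, threaded the rod through the lying sleeve and pushed on a few millimetres to bring it up to the collar. I then lifted it clear, laid the roller in the forks, tip away from the arm's base side (+y), and moved the arm back to its start pose.

**Last checks, after letting go:**
- **Along the axis:** the seat point is within about 3 mm of the cradle's centre in both cameras. The sleeve's centre is within about 1 mm of the seat point.
- **Angle:** the sleeve and cradle axes agree to under 1°.
- **Height:** the sleeve's axis is at about 56–58 mm, so it hangs clear of the board.
- **Other objects:** the case, tray and caddy are where they started, within the networks' error. So is the dock in the scene camera.
- **Touching the sleeve:** I saw no contact between the fingers or hand and the sleeve in the pictures, but there is no direct sensor for it.

**Disagreements:**
- The two cameras differ by 2–3 mm, which is within their calibration.
- The networks gave three false finds at the end: the scene camera's `cradle_seat` and the top camera's `roller_seat` both landed on the caddy, and the top camera's `dock` landed on the case. I went by the depth data and the pictures there.
- My first estimate of the cradle was a few millimetres off. I corrected for it while lowering the roller, using the contact force.

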